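# Slide the gauge rider round the bent rod to its stop

### The arm

A 6-joint arm with a two-finger parallel gripper is mounted at the origin on the work surface. World frame = base frame: x ahead of the robot, y to its left, z up, the work surface at z = 0. Lengths are in mm, angles in degrees, forces in N, time in s.
With the tool pointing down it reaches from about 300 to 850 mm from the base axis. Payload 4.2 kg.
Tool frame: the origin (TCP) lies between the finger pads; the fingertips stand ahead of it and the grasp point (between the pads) lies 3 mm ahead of it (nose_length is the z of the fingertips in the tool frame, in mm); z points along the fingers, y is the line along which they close (so a half turn about z gives the same grasp; the last joint's range is limited). The gripper opens to 91 mm and grips with 3 to 60 N. Pads are 32 mm wide; open, the fingers measure 118 mm over their backs; the gripper's body (76 mm by 178 mm) begins 60 mm behind the grasp point.
Start: joints at [-78.037, 18.312, 89.639, -0, 72.044, -1.146], TCP at [130.417, -560.029, 235.976] pointing down, gripper open.
Joint ranges: [-177.97, 177.97], [-48.28, 115.42], [12.27, 149.76], [-77.06, 257.06], [2.81, 150.46], [-146.56, 146.56]. Speed limits (degrees/s): [147.25, 147.25, 180, 180, 180, 180].

### API

Orientations are given as [roll, pitch, yaw] about the fixed x, y, z axes, in that order (R = Rz(yaw) Ry(pitch) Rx(roll)).
In Python, from workcell import state, grab_frame, camera_params, job_done, nose_length gives the robot as it stands.
- The arm moves only by the tool step_arm, never from a script. Its argument "plan" is a list that holds one entry, the list of rows, each a list of 5 numbers: the shift along the tool's x, y, z in cm, then the turn about the tool's z in rad, then the opening, from 0 (shut) to 1 (fully open). In form: [[[x, y, z, turn, gripper], ...]]. A call has 1 to 20 rows; each row is the pose to reach, as a shift and turn from the pose commanded when the call began, along the tool's axes at that moment; what a row does not reach only later rows make up. A row lasts 1/8 s, in which the tool goes at most 62.5 mm and 10.7 degrees, less where a joint would pass 70% of its speed; a pose out of reach is approached as far as the arm can. A call with a gripper value outside its range is refused whole. The fingers move at their own pace and stop on an object; "newtons" is the grip in N (left out, the last holds). Time passes only in rows, so rows that repeat a pose let the fingers close. It gives the time, the measured TCP pose, the force, the opening and the grip force at its end, in the units of the state.
- state(): the state, without advancing time (a new reading comes with each control period).
- grab_frame(name): name is "scene" or "top"; returns the picture (384x512x3 uint8, blue, green, red); there is no depth.
- camera_params(name): a dict with "camera_matrix" (3x3 intrinsics, pixels), "k1" (the pictures are not rectified: a ray, as slopes to the right and down, at radius r is drawn at 1 + k1 r^2 times it, then the intrinsics apply), "R" (3x3) and "t" (3): a world point X has camera coordinates R X + t. Camera axes: x right, y down, z forward; pixel columns grow to the right and rows downward; lengths in mm; the calibration is good to about 2 mm. A picture is of the moment at which its call begins. camera_params takes no time and is no camera call.
- job_done(): hands the job in; it is judged then, once.
The state is a dict: "time_s": time; "qpos": joint angles; "qvel": joint speeds; "effort": joint torques, N m; "ee_pos": TCP position; "ee_rot": TCP orientation; "force": force on the tool from outside, world axes, zero at the start; "torque": the same for the moment, N m; "gripper_width": finger opening in mm; "gripper_force": force on a finger pad.
Only numpy, scipy, OpenCV 4.12 (cv2) and the standard library are available. Lean on these libraries where they do the work, as an engineer would, in place of code of your own. Each camera call takes 0.05 s, during which the arm holds its last target. There are 200 camera calls.

### The job

The gauge rider has to be parked clear of the block's face: slide it along the bent steel rod, round both bends and onto the last leg, and use it to push the black stop bush all the way up to the end cap. Feel your way and be gentle, for the thin rod must not be forced; leave the rider hanging there against the bush, released and still, and leave the other things on the bench where they are.

Things in the scene. Friction and masses are not known exactly. Their poses are not given: they have to be found in the camera images.
- stand: Fixed stand: board 300 (x) x 320 (y) x 20 mm with a limestone block 150 x 90 mm, centred at x 15, y -5, top at z 110. Round it runs a level, bent 8 mm steel rod, axis at z 150. Origin: centre of the board's underside, z up. In x, y the rod goes from its upright foot (90, -100) straight to (-70, -100), bends to (-100, -70), straight to (-100, 70), bends to (-70, 100), then the last leg.
- rod_foot (a point): upper end of the rod's upright foot, on the rod's axis, where the first leg begins (it runs 160 mm along the stand's -x); axes as the stand's. The rod is thin: never press more than 20 N on it or its bush with the rider, nor more than 15 N with the robot itself.
- bend1 (a point): point on the rod's axis where the first bend (quarter circle, 30 mm radius to the axis) ends and the middle leg begins, running 140 mm along the stand's +y; axes as the stand's
- bend2_start (a point): point on the rod's axis where the middle leg ends and the second bend (quarter circle, 30 mm radius) begins; axes as the stand's
- bend2 (a point): point on the rod's axis where the second bend ends and the last leg (128 mm, level, straight, to a fixed end cap) begins, with a slight kink; axes as the stand's. The last leg was bent by hand: nominally along the stand's +x, it really points anywhere from 9 degrees inward (to -y) to 29 degrees outward (to +y), which must be seen or felt.
- end_nominal (a point): end of the last leg if it ran exactly along the stand's +x (it does not). On that leg sits the stop, a black bush (40 mm across, 14 mm long), 10 to 30 mm short of the cap. A push of about 6 N slides it; it stays where left. Its rubber face gives 1 mm per 3 N and springs back. Bush at the cap: rider home, ring centre 104 mm from point bend2 (108 if pressed).
- rider: Loose steel gauge rider threaded on the rod, 0.18 kg: ring with 16 mm hole, 28 mm across, 12 mm long, a tapered plumb weight (20 mm across) hanging to 58 mm below, a knob above. Origin: the ring's centre. x: the hole's axis, along the rod; z: up to the knob. Hanging at rest its centre is 4 mm below the rod's axis; lifted 4 mm it has 4 mm of play all round. It cannot come off.
- knob_mid (a point): middle of the rider's upright aluminium knob, a cylinder 14 mm in diameter and 38 mm tall, 52 mm above the ring's centre (it spans 33 to 71 mm above it). It turns freely about its upright axis on the ring, so the ring can follow the rod while the knob is held without turning.
- chisel_a: small steel chisel, about 130 x 16 x 12 mm, lying on top of the limestone block; a bystander, to be left where it is; origin: centre of its underside
- wedge: small wooden wedge, 50 x 22 x 12 mm, lying on the stand's board; a bystander, to be left where it is; origin: centre of its underside
- chisel_b: larger steel chisel, about 200 mm long, lying on the table; a bystander, to be left where it is; origin: centre of its underside
- mallet: turned wooden mallet, head 100 mm wide, standing on its head, 228 mm tall; a bystander, to be left where it is; origin: centre of its underside
- offcut: limestone offcut, 90 x 70 x 60 mm; a bystander, to be left where it is; origin: centre of its underside
- rubbing_stone: reddish rubbing stone, 100 x 50 x 22 mm; a bystander, to be left where it is; origin: centre of its underside
Mind the look-alikes: they are no part of the job. Leave any red look-alike of the rider alone.

How it is judged:
By the outcome, as a careful person would: the job done as asked, in the order asked, and still so for the second after the job is handed in, with the robot touching nothing.
It also fails if it takes over 72 s, if anything falls off the work surface, if the arm or the gripper's body presses on something with over 40 N, if the wrist force passes 120 N, or if a joint passes its speed limit or range.

## Working session

There is one attempt and no reset: what is moved stays moved. The work goes in short steps, Python scripts to look and compute and a tool call to move; the robot and the scene stay as the last step left them, time stands still between calls to the robot, and variables do not carry over. Pictures are saved under pics/ and viewed, at most 10 in all, crops included, and the job is handed in when it is done.

Besides the shell and the picture viewer there is one more tool, called after "Emit:" by a JSON object that holds its "method" and its "body". step_arm: Moves the arm, as the interface text tells. Its arguments: {"type":"object","properties":{"plan":{"type":"array","items":{"type":"array","items":{"type":"array","items":{"type":"number"}}}},"newtons":{"type":"number"}},"required":["plan"]}

```bash
mkdir -p pics; ls; cat > h.py <<'E'
import numpy as np, cv2
from workcell import state, grab_frame, camera_params, job_done, nose_length
def proj(n,X):
    c=camera_params(n);p=np.array(c["R"])@np.array(X,float)+np.array(c["t"])
    s=p[:2]/p[2];s=s*(1+c["k1"]*(s@s));K=np.array(c["camera_matrix"]);return (K@[s[0],s[1],1])[:2]
def ray(n,uv):
    c=camera_params(n);K=np.array(c["camera_matrix"]);d=np.linalg.solve(K,[uv[0],uv[1],1])[:2];s=d.copy()
    for _ in range(20): s=d/(1+c["k1"]*(s@s))
    R=np.array(c["R"]);return -R.T@np.array(c["t"]),R.T@np.array([s[0],s[1],1])
def atz(n,uv,z):
    o,d=ray(n,uv);return o+d*(z-o[2])/d[2]
def tri(uv1,uv2,n1="scene",n2="top"):
    o,d=ray(n1,uv1);p,e=ray(n2,uv2);d/=np.linalg.norm(d);e/=np.linalg.norm(e)
    s=np.linalg.lstsq(np.c_[d,-e],p-o,rcond=None)[0];a=o+s[0]*d;b=p+s[1]*e
    return (a+b)/2,np.linalg.norm(a-b)
E
python3 - <<'E'
from h import *
for n in("scene","top"):
    f=grab_frame(n);cv2.imwrite(f"pics/{n}0.png",f);np.save(f"pics/{n}0.npy",f)
    c=camera_params(n);print(n,np.round(c["camera_matrix"],1).tolist(),c["k1"],(-np.array(c["R"]).T@c["t"]).round())
a=[cv2.resize(cv2.imread(f"pics/{n}0.png"),None,fx=1.17,fy=1.17) for n in("scene","top")]
print(state(),nose_length if not callable(nose_length) else nose_length())
E
```

```text
pics
scene [[352.2, 0.0, 257.5], [0.0, 352.2, 187.1], [0.0, 0.0, 1.0]] 0.02842214723401847 [1070. -523.  736.]
top [[438.2, 0.0, 257.3], [0.0, 438.2, 183.2], [0.0, 0.0, 1.0]] -0.1716217845402657 [ 392.    8. 1307.]
{'time_s': 0.1, 'qpos': array([-7.80355443e+01,  1.83459995e+01,  8.96977648e+01, -1.13042041e-03,
        7.20438833e+01, -1.14664520e+00]), 'qvel': array([ 0.03267453, -0.11205281, -0.1809399 , -0.02342688, -0.05266585,
        0.06050524]), 'effort': array([ 4.79931350e-05, -4.13331807e+01, -2.32509667e+01,  7.28545873e-02,
        4.21897299e-02, -5.87757290e-05]), 'ee_pos': array([ 130.33658152, -559.61591147,  235.23535225]), 'ee_rot': array([-1.79912348e+02, -6.79338833e-04,  1.31114497e+01]), 'force': array([-0.05351698, -0.85183995, -0.63686849]), 'torque': array([-0.02340057, -0.00590928,  0.03000938]), 'gripper_force': 0.0, 'gripper_width': 90.93756077677209} 22.0
```

View pics/scene0.png

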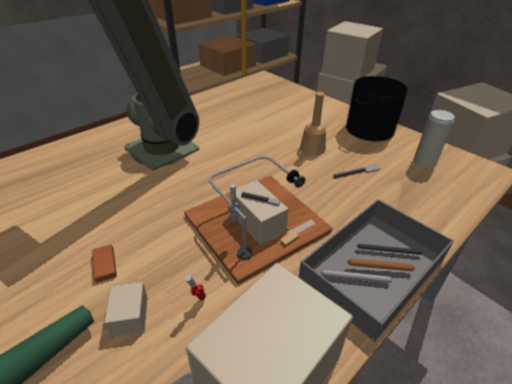

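View pics/top0.png

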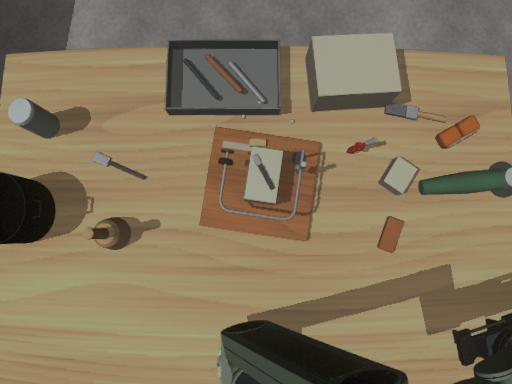

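The scene view shows the stand at (257,225), with the rider around (235,200) and the bush at the far end, about (293,178). The top view shows the stand at (262,183), the rider around (300,162) and a red look-alike at (360,147). I'll enlarge both.

```bash
python3 - <<'E'
import cv2
a=cv2.imread("pics/scene0.png")[145:285,175:345];cv2.imwrite("pics/sc.png",cv2.resize(a,None,fx=4.7,fy=4.25*4.7/4.25 if 0 else 4.2,interpolation=cv2.INTER_CUBIC))
a=cv2.imread("pics/top0.png")[120:246,195:330];cv2.imwrite("pics/tc.png",cv2.resize(a,None,fx=4.7,fy=4.7,interpolation=cv2.INTER_CUBIC))
E
```

```text
(no output)
```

View pics/sc.png

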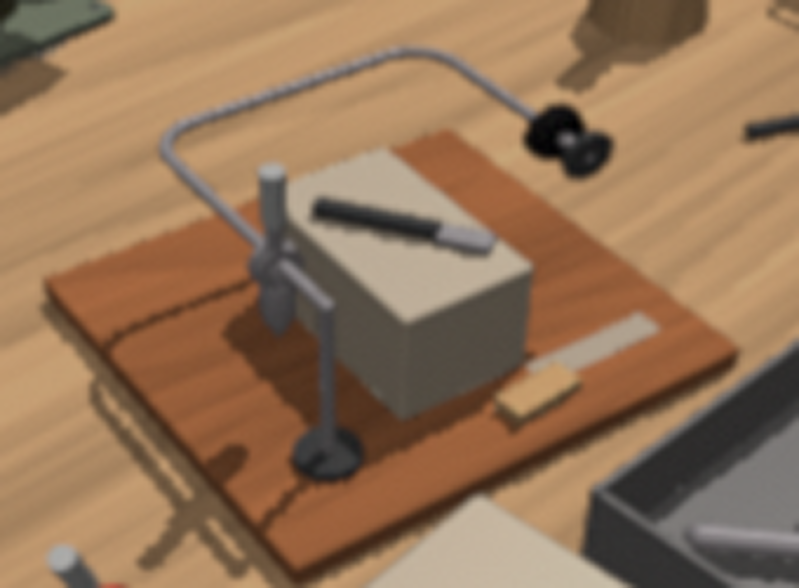

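View pics/tc.png

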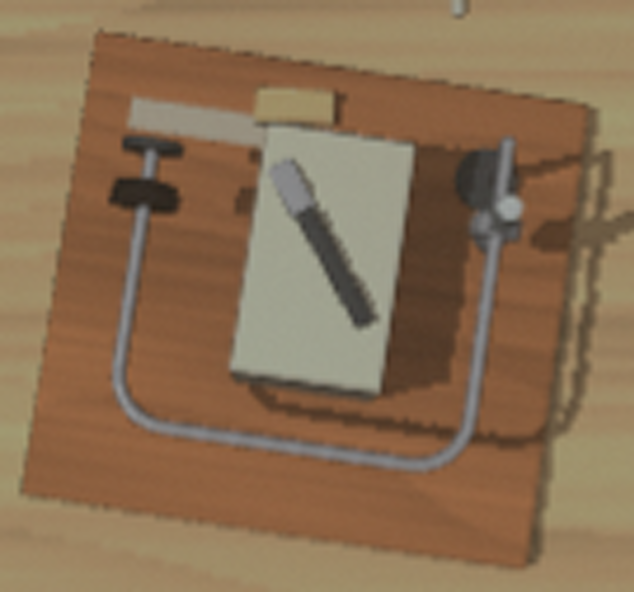

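The crops show the rider hanging near the foot: knob top at crop scene (271,172) and crop top (510,207). The grey one on the rod is the real rider. The bush is at crop top (145,195) and the cap at (152,147). Next I fit the stand pose.

```bash
cat > fit.py <<'E'
from h import *
from scipy.optimize import least_squares
S=lambda p:((p[0]+.5)/4.7-.5+175,(p[1]+.5)/4.2-.5+145)
T=lambda p:((p[0]+.5)/4.7-.5+195,(p[1]+.5)/4.7-.5+120)
obs=[("top",T(a),b) for a,b in [((97,30),(150,160,20)),((592,105),(150,-160,20)),((22,492),(-150,160,20)),((508,140),(90,-100,150)),((268,125),(90,40,110)),((413,142),(90,-50,110)),((380,392),(-60,-50,110)),((232,373),(-60,40,110))]]
obs+=[("scene",S(a),b) for a,b in [((45,283),(-150,-160,20)),((298,570),(150,-160,20)),((738,350),(150,160,20)),((330,303),(90,-100,150)),((530,268),(90,40,110)),((407,323),(90,-50,110))]]
def W(x,P):
    c,s=np.cos(x[2]),np.sin(x[2]);return np.array([x[0]+c*P[0]-s*P[1],x[1]+s*P[0]+c*P[1],P[2]])
f=lambda x:np.concatenate([proj(n,W(x,P))-uv for n,uv,P in obs])
r=least_squares(f,[390,0,0],loss="soft_l1");X=r.x
E
python3 - <<'E'
from fit import *
print(X[:2],np.degrees(X[2]));print(f(X).reshape(-1,2).round(1).tolist())
def L(p):c,s=np.cos(X[2]),np.sin(X[2]);d=p[:2]-X[:2];return np.array([c*d[0]+s*d[1],-s*d[0]+c*d[1],p[2]]).round(1)
for n,a,b in [("knobtop",(271,172),(510,207)),("bush",(555,132),(145,195)),("cap",(585,155),(152,147))]:
    p,e=tri(S(a),T(b));print(n,p.round(1),e.round(1),"stand",L(p))
for z,a in[(150,(137,240)),(150,(128,310)),(150,(123,350)),(150,(150,165)),(150,(300,448)),(150,(485,320))]: print(a,L(atz("top",T(a),z)))
print("scene",[L(atz("scene",S(a),150)) for a in((480,80),(520,110),(568,143),(440,57))])
for q in[(90,-100),(-70,-100),(-100,-70),(-100,70),(-70,100)]:print(q,W(X,q+(150,)).round(1))
E
```

```text
[536.77349274 -13.57890749] -8.172573364057524
[[-0.6, -0.1], [-0.6, -0.9], [-0.4, 0.7], [-0.1, 0.1], [-0.5, -1.2], [0.7, -0.2], [0.2, -0.0], [-0.8, -0.7], [-1.7, -1.0], [-0.9, 0.3], [0.4, -0.8], [-1.3, 1.2], [0.7, -0.4], [-0.9, 0.1]]
knobtop [ 563.4 -118.   216.4] 1.7 stand [ 41.2 -99.6 216.4]
bush [580.   82.1 151.5] 2.0 stand [ 29.2 100.9 151.5]
cap [607.6  78.1 150.5] 1.1 stand [ 57.1 100.8 150.5]
(137, 240) [  2.6 100.7 150. ]
(128, 310) [-37.6  99.7 150. ]
(123, 350) [-60.4  99.1 150. ]
(150, 165) [ 46.4 100.  150. ]
(300, 448) [-100.6   -7.6  150. ]
(485, 320) [ -14.1 -100.9  150. ]
scene [array([-43.4, 102.8, 150. ]), array([ -2.4, 101.4, 150. ]), array([ 41.6, 101.8, 150. ]), array([-79.6,  99.1, 150. ])]
(90, -100) [ 611.6 -125.4  150. ]
(-70, -100) [ 453.3 -102.6  150. ]
(-100, -70) [427.8 -68.7 150. ]
(-100, 70) [447.7  69.9 150. ]
(-70, 100) [481.7  95.4 150. ]
```

The stand fits well and every check agrees: knob top at z 216, rod at z 150, and the last leg within about 1° of nominal. The bush is 99 mm and the cap 127 mm from bend2. I'll go above the knob with yaw 81.8, so tool y is stand +x and tool x is stand +y.

Emit:
{"method": "step_arm", "body": {"plan": [[[0,0,-3,0,1],[52.2,-33.2,-3,-1.199,1],[52.2,-33.2,-3,-1.199,1],[52.2,-33.2,-3,-1.199,1],[52.2,-33.2,-3,-1.199,1],[52.2,-33.2,-3,-1.199,1],[52.2,-33.2,-3,-1.199,1],[52.2,-33.2,-3,-1.199,1],[52.2,-33.2,-3,-1.199,1],[52.2,-33.2,-3,-1.199,1],[52.2,-33.2,-3,-1.199,1],[52.2,-33.2,-3,-1.199,1],[52.2,-33.2,-3,-1.199,1],[52.2,-33.2,-3,-1.199,1],[52.2,-33.2,-3,-1.199,1]]], "newtons": 25}}

```text
time_s: 1.98
ee_pos: [562.8, -119.3, 266.2]
ee_rot: [180.0, 0.0, 81.7]
force: [0.1, 0.2, 0.1]
gripper_width: 91.3
gripper_force: 0.0
```

```bash
python3 - <<'E'
from h import *
f=grab_frame("scene");print(state()["ee_pos"])
a=f[130:270,170:340];cv2.imwrite("pics/s1.png",cv2.resize(a,None,fx=4.7,fy=4.2,interpolation=cv2.INTER_CUBIC))
E
```

```text
[ 562.92440494 -119.17789107  266.2242476 ]
```

View pics/s1.png

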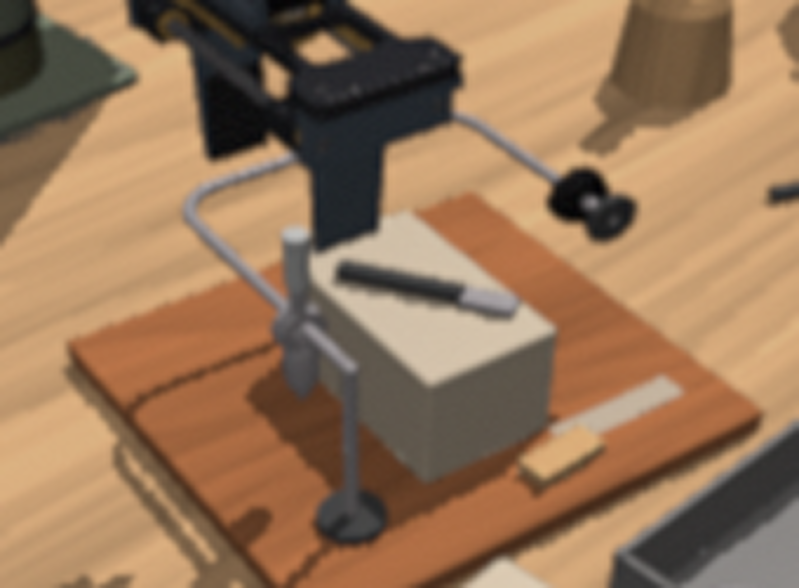

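The knob, at crop (295,240), lies between the fingertips as planned. Descend and close.

Emit:
{"method": "step_arm", "body": {"plan": [[[0,0,3.0,0,0.7],[0,0,5,0,0.6],[0,0,6.5,0,0.5],[0,0,6.5,0,0.5],[0,0,6.5,0,0.5]]]}}

```text
time_s: 2.65
ee_pos: [564.0, -118.5, 201.8]
ee_rot: [179.9, 0.0, 81.8]
force: [-0.0, -0.6, -0.3]
gripper_width: 46.3
gripper_force: 0.0
```

Emit:
{"method": "step_arm", "body": {"plan": [[[0,0,0,0,0.3],[0,0,0,0,0.2],[0,0,0,0,0.1],[0,0,0,0,0.05],[0,0,0,0,0.05],[0,0,0,0,0.05]]]}}

```text
time_s: 3.4
ee_pos: [563.7, -118.3, 201.1]
ee_rot: [180.0, 0.0, 81.8]
force: [0.1, 0.4, 1.7]
gripper_width: 13.3
gripper_force: 25.0
```

Gripped at 13.3 mm. I'll lift 4 mm and slide along the first leg.

Emit:
{"method": "step_arm", "body": {"plan": [[[0,0,-0.2,0,0.05],[0,0,-0.4,0,0.05],[0,0,-0.4,0,0.05],[0,-0.5,-0.4,0,0.05],[0,-1,-0.4,0,0.05],[0,-1.5,-0.4,0,0.05],[0,-2,-0.4,0,0.05]]]}}

```text
time_s: 4.28
ee_pos: [543.3, -115.4, 205.0]
ee_rot: [180.0, 0.0, 81.8]
force: [1.0, 0.5, -1.0]
gripper_width: 13.6
gripper_force: 25.0
```

Emit:
{"method": "step_arm", "body": {"plan": [[[0,-0.7,0,0,0.05],[0,-1.4,0,0,0.05],[0,-2.1,0,0,0.05],[0,-2.8,0,0,0.05],[0,-3.5,0,0,0.05],[0,-4.2,0,0,0.05],[0,-4.9,0,0,0.05],[0,-5.6,0,0,0.05],[0,-6.3,0,0,0.05],[0,-7.0,0,0,0.05],[0,-7.7,0,0,0.05],[0,-8.4,0,0,0.05],[0,-9.1,0,0,0.05],[0,-9.1,0,0,0.05]]]}}

```text
time_s: 6.02
ee_pos: [453.1, -102.4, 205.0]
ee_rot: [-180.0, 0.0, 81.8]
force: [0.4, -0.4, -1.3]
gripper_width: 13.3
gripper_force: 25.0
```

```bash
cat > st.py <<'E'
from fit import *
def L(p):c,s=np.cos(X[2]),np.sin(X[2]);d=p[:2]-X[:2];return np.array([c*d[0]+s*d[1],-s*d[0]+c*d[1],p[2]]).round(1)
s=state();F=s["force"];c,q=np.cos(X[2]),np.sin(X[2])
print("stand",L(s["ee_pos"]),"F stand",np.round([c*F[0]+q*F[1],-q*F[0]+c*F[1],F[2]],1),s["torque"].round(2),s["time_s"])
E
python3 st.py
```

```text
stand [-70.2 -99.8 205. ] F stand [ 0.4 -0.4 -1.3] [-0.03 -0.1  -0.  ] 6.025
```

Emit:
{"method": "step_arm", "body": {"plan": [[[0.05,-0.52,0,0,0.05],[0.18,-1.03,0,0,0.05],[0.4,-1.5,0,0,0.05],[0.7,-1.93,0,0,0.05],[1.07,-2.3,0,0,0.05],[1.07,-2.3,0,0,0.05]]]}}

```text
time_s: 6.78
ee_pos: [432.1, -88.2, 205.0]
ee_rot: [-180.0, 0.0, 81.8]
force: [-0.1, 0.4, -1.7]
gripper_width: 13.6
gripper_force: 25.0
```

Emit:
{"method": "step_arm", "body": {"plan": [[[0.43,-0.3,0,0,0.05],[0.9,-0.5,0,0,0.05],[1.4,-0.63,0,0,0.05],[1.93,-0.68,0,0,0.05],[2.4,-0.68,0,0,0.05],[2.4,-0.68,0,0,0.05]]]}}

```text
time_s: 7.52
ee_pos: [429.1, -63.5, 204.9]
ee_rot: [-180.0, 0.0, 81.8]
force: [-0.4, -0.4, -1.9]
gripper_width: 13.5
gripper_force: 25.0
```

```bash
python3 st.py
```

```text
stand [-99.4 -64.7 204.9] F stand [-0.4 -0.5 -1.9] [-0.   -0.11 -0.  ] 7.525
```

Emit:
{"method": "step_arm", "body": {"plan": [[[0.7,-0.05,0,0,0.05],[1.5,-0.05,0,0,0.05],[2.3,-0.05,0,0,0.05],[3.1,-0.05,0,0,0.05],[3.9,-0.05,0,0,0.05],[4.7,-0.05,0,0,0.05],[5.5,-0.05,0,0,0.05],[6.3,-0.05,0,0,0.05],[7.1,-0.05,0,0,0.05],[7.9,-0.05,0,0,0.05],[8.7,-0.05,0,0,0.05],[9.5,-0.05,0,0,0.05],[10.3,-0.05,0,0,0.05],[11.1,-0.05,0,0,0.05],[11.9,-0.05,0,0,0.05],[12.7,-0.05,0,0,0.05],[13.4,-0.05,0,0,0.05],[13.4,-0.05,0,0,0.05]]]}}

```text
time_s: 9.78
ee_pos: [447.7, 69.3, 204.9]
ee_rot: [-180.0, 0.0, 81.9]
force: [-0.5, -0.1, -2.2]
gripper_width: 13.4
gripper_force: 25.0
```

```bash
python3 st.py
```

```text
stand [-99.9  69.4 204.9] F stand [-0.5 -0.2 -2.2] [-0.06 -0.08  0.03] 9.775
```

Emit:
{"method": "step_arm", "body": {"plan": [[[0.58,0.05,0,0,0.05],[1.09,0.18,0,0,0.05],[1.56,0.4,0,0,0.05],[1.99,0.7,0,0,0.05],[2.36,1.07,0,0,0.05],[2.36,1.07,0,0,0.05]]]}}

```text
time_s: 10.52
ee_pos: [462.0, 90.9, 204.9]
ee_rot: [180.0, -0.0, 81.8]
force: [-0.1, -0.1, -2.5]
gripper_width: 13.5
gripper_force: 25.0
```

Emit:
{"method": "step_arm", "body": {"plan": [[[0.3,0.43,0,0,0.05],[0.52,0.9,0,0,0.05],[0.65,1.41,0,0,0.05],[0.7,1.93,0,0,0.05],[0.71,2.5,0,0,0.05],[0.71,3.0,0,0,0.05],[0.71,3.0,0,0,0.05]]]}}

```text
time_s: 11.4
ee_pos: [493.0, 93.3, 204.9]
ee_rot: [180.0, 0.0, 81.8]
force: [-0.3, -0.0, -1.6]
gripper_width: 13.4
gripper_force: 25.0
```

```bash
python3 st.py
```

```text
stand [-58.6  99.6 204.9] F stand [-0.3 -0.  -1.6] [ 0.   -0.13 -0.02] 11.4
```

Emit:
{"method": "step_arm", "body": {"plan": [[[0.02,0.8,0,0,0.05],[0.03,1.6,0,0,0.05],[0.04,2.4,0,0,0.05],[0.06,3.2,0,0,0.05],[0.07,4.0,0,0,0.05],[0.08,4.8,0,0,0.05],[0.09,5.6,0,0,0.05],[0.1,6.4,0,0,0.05],[0.1,6.4,0,0,0.05]]]}}

```text
time_s: 12.52
ee_pos: [556.4, 85.2, 204.8]
ee_rot: [180.0, 0.0, 81.8]
force: [0.0, 0.9, -1.8]
gripper_width: 13.4
gripper_force: 25.0
```

Emit:
{"method": "step_arm", "body": {"plan": [[[0,0.2,0,0,0.05],[0,0.4,0,0,0.05],[0,0.6,0,0,0.05],[0,0.8,0,0,0.05],[0.02,1.0,0,0,0.05],[0.02,1.2,0,0,0.05],[0.02,1.4,0,0,0.05]]]}}

```text
time_s: 13.4
ee_pos: [567.9, 83.9, 204.7]
ee_rot: [-179.7, -0.0, 81.8]
force: [-7.1, 1.8, 1.1]
gripper_width: 13.5
gripper_force: 25.0
```

```bash
python3 st.py
```

```text
stand [ 17.  100.9 204.7] F stand [-7.3  0.7  1.1] [ 0.45  1.3  -0.02] 13.4
```

Emit:
{"method": "step_arm", "body": {"plan": [[[0,0.1,0,0,0.05],[0,0.2,0,0,0.05],[0,0.3,0,0,0.05],[0,0.4,0,0,0.05],[0,0.5,0,0,0.05],[0,0.6,0,0,0.05],[0,0.7,0,0,0.05],[0,0.8,0,0,0.05]]]}}

```text
time_s: 14.4
ee_pos: [575.7, 82.8, 204.7]
ee_rot: [-179.7, -0.0, 81.8]
force: [-5.6, 1.8, 0.8]
gripper_width: 13.4
gripper_force: 25.0
```

```bash
python3 st.py
```

```text
stand [ 24.8 101.  204.7] F stand [-5.8  1.   0.8] [ 0.45  1.3  -0.08] 14.4
```

Emit:
{"method": "step_arm", "body": {"plan": [[[0,0.1,0,0,0.05],[0,0.2,0,0,0.05],[0,0.3,0,0,0.05],[0,0.4,0,0,0.05],[0,0.5,0,0,0.05],[0,0.6,0,0,0.05]]]}}

```text
time_s: 15.15
ee_pos: [581.6, 82.0, 204.7]
ee_rot: [-179.7, -0.0, 81.8]
force: [-5.5, 1.2, 1.5]
gripper_width: 13.4
gripper_force: 25.0
```

Emit:
{"method": "step_arm", "body": {"plan": [[[0,0.1,0,0,0.05],[0,0.15,0,0,0.05],[0,0.2,0,0,0.05]]]}}

```text
time_s: 15.52
ee_pos: [583.6, 81.7, 204.7]
ee_rot: [-179.7, -0.0, 81.8]
force: [-6.1, 2.4, 0.5]
gripper_width: 13.6
gripper_force: 25.0
```

```bash
python3 st.py
```

```text
stand [ 32.8 100.9 204.7] F stand [-6.4  1.5  0.5] [0.39 1.28 0.  ] 15.525
```

Emit:
{"method": "step_arm", "body": {"plan": [[[0,0.05,0,0,0.05],[0,0.1,0,0,0.05],[0,0.15,0,0,0.05]]]}}

```text
time_s: 15.9
ee_pos: [585.1, 81.5, 204.7]
ee_rot: [-179.7, -0.0, 81.8]
force: [-6.3, 2.3, 1.6]
gripper_width: 13.4
gripper_force: 25.0
```

Emit:
{"method": "step_arm", "body": {"plan": [[[0,0.05,0,0,0.05],[0,0.1,0,0,0.05],[0,0.1,0,0,0.05]]]}}

```text
time_s: 16.27
ee_pos: [585.9, 81.4, 204.7]
ee_rot: [-179.7, -0.0, 81.8]
force: [-6.3, 2.3, 0.2]
gripper_width: 13.3
gripper_force: 25.0
```

Emit:
{"method": "step_arm", "body": {"plan": [[[0,0.05,0,0,0.05],[0,0.1,0,0,0.05],[0,0.1,0,0,0.05]]]}}

```text
time_s: 16.65
ee_pos: [586.5, 81.3, 204.7]
ee_rot: [-179.6, -0.0, 81.8]
force: [-8.0, 2.9, 1.0]
gripper_width: 13.6
gripper_force: 25.0
```

```bash
python3 st.py
```

```text
stand [ 35.7 101.  204.7] F stand [-8.3  1.8  1. ] [ 0.5   1.53 -0.01] 16.65
```

The force is rising. One more small push should confirm the cap.

Emit:
{"method": "step_arm", "body": {"plan": [[[0,0.05,0,0,0.05],[0,0.1,0,0,0.05],[0,0.1,0,0,0.05]]]}}

```text
time_s: 17.02
ee_pos: [587.0, 81.3, 204.6]
ee_rot: [-179.6, -0.0, 81.8]
force: [-7.2, 3.5, 1.9]
gripper_width: 13.2
gripper_force: 25.0
```

Emit:
{"method": "step_arm", "body": {"plan": [[[0,0.05,0,0,0.05],[0,0.1,0,0,0.05],[0,0.1,0,0,0.05]]]}}

```text
time_s: 17.4
ee_pos: [587.6, 81.2, 204.6]
ee_rot: [-179.5, -0.0, 81.8]
force: [-9.7, 2.7, 3.4]
gripper_width: 13.5
gripper_force: 25.0
```

```bash
python3 st.py
```

```text
stand [ 36.8 101.  204.6] F stand [-10.    1.3   3.4] [0.63 2.01 0.04] 17.4
```

The force climbs while the motion stalls, at 106.8 mm and 10 N, which is what the cap should give. I'll ease off to just touching.

Emit:
{"method": "step_arm", "body": {"plan": [[[0,-0.1,0,0,0.05],[0,-0.2,0,0,0.05],[0,-0.3,0,0,0.05],[0,-0.35,0,0,0.05],[0,-0.35,0,0,0.05]]]}}

```text
time_s: 18.02
ee_pos: [585.6, 81.4, 204.7]
ee_rot: [-179.7, -0.0, 81.8]
force: [-5.8, 2.4, 0.1]
gripper_width: 13.4
gripper_force: 25.0
```

```bash
python3 st.py
```

```text
stand [ 34.9 101.  204.7] F stand [-6.   1.5  0.1] [ 0.47  1.23 -0.03] 18.025
```

Emit:
{"method": "step_arm", "body": {"plan": [[[0,-0.1,0,0,0.05],[0,-0.2,0,0,0.05],[0,-0.3,0,0,0.05],[0,-0.4,0,0,0.05],[0,-0.4,0,0,0.05]]]}}

```text
time_s: 18.65
ee_pos: [583.7, 81.5, 204.8]
ee_rot: [180.0, 0.0, 81.8]
force: [-2.5, 1.4, -1.6]
gripper_width: 13.8
gripper_force: 25.0
```

```bash
python3 st.py
```

```text
stand [ 33.  100.8 204.8] F stand [-2.7  1.  -1.6] [0.24 0.57 0.01] 18.65
```

Emit:
{"method": "step_arm", "body": {"plan": [[[0,-0.1,0,0,0.05],[0,-0.17,0,0,0.05],[0,-0.17,0.1,0,0.05],[0,-0.17,0.2,0,0.05],[0,-0.17,0.3,0,0.05],[0,-0.17,0.38,0,0.05],[0,-0.17,0.38,0,0.05]]]}}

```text
time_s: 19.52
ee_pos: [582.3, 81.7, 201.4]
ee_rot: [179.9, 0.0, 81.8]
force: [0.4, 0.5, -0.4]
gripper_width: 13.5
gripper_force: 25.0
```

```bash
python3 st.py
```

```text
stand [ 31.5 100.7 201.4] F stand [ 0.4  0.6 -0.4] [-0.04 -0.13 -0.03] 19.525
```

Contact is now zero, so I'll nudge forward to a light touch before releasing.

Emit:
{"method": "step_arm", "body": {"plan": [[[0,0.05,0,0,0.05],[0,0.1,0,0,0.05],[0,0.1,0,0,0.05]]]}}

```text
time_s: 19.9
ee_pos: [582.8, 81.6, 201.2]
ee_rot: [-180.0, 0.0, 81.8]
force: [-1.3, -0.5, -0.2]
gripper_width: 13.5
gripper_force: 25.0
```

```bash
python3 st.py
```

```text
stand [ 32.1 100.8 201.2] F stand [-1.2 -0.7 -0.2] [ 0.02  0.03 -0.04] 19.9
```

Light touch, about 0.7 N. Release and rise.

Emit:
{"method": "step_arm", "body": {"plan": [[[0,0,0,0,0.2],[0,0,0,0,0.25],[0,0,0,0,0.3],[0,0,0,0,0.4],[0,0,0,0,0.5],[0,0,0,0,0.5],[0,0,-1,0,0.5],[0,0,-3,0,0.5],[0,0,-6,0,0.5],[0,0,-10,0,0.5],[0,0,-10,0,0.5],[0,0,-10,0,0.5],[0,0,-10,0,0.5]]]}}

```text
time_s: 21.52
ee_pos: [582.3, 81.5, 299.8]
ee_rot: [-179.9, 0.0, 81.8]
force: [-0.3, 0.3, 0.5]
gripper_width: 45.6
gripper_force: 0.0
```

```bash
python3 st.py; python3 - <<'E'
from h import *
o=[]
for n,(x,y) in(("scene",(220,130)),("top",(190,110))):
    f=grab_frame(n)[y:y+110,x:x+100];o.append(cv2.resize(f,None,fx=4,fy=4,interpolation=cv2.INTER_CUBIC))
cv2.imwrite("pics/fin.png",np.hstack(o))
E
```

```text
stand [ 31.5 100.6 299.8] F stand [-0.3  0.3  0.5] [-0.01 -0.09  0.06] 21.525
```

View pics/fin.png

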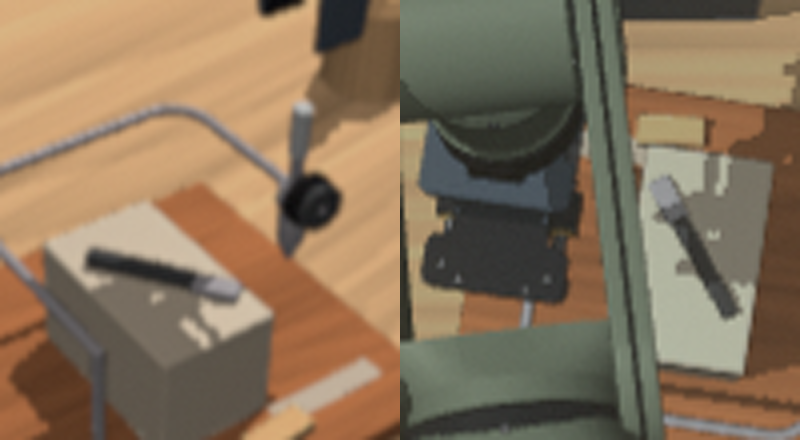

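The scene half shows the rider at (300,180) by the bush and cap at (312,200), but the knob looks slightly tilted, so it may be swinging. I'll move the arm aside, let it settle and measure again.

Emit:
{"method": "step_arm", "body": {"plan": [[[-2,-4,-1,0,0.5],[-6,-9,-2,0,0.5],[-10,-14,-3,0,0.5],[-14,-18,-3,0,0.5],[-18,-20,-3,0,0.5],[-22,-20,-3,0,0.5],[-26,-20,-3,0,0.5],[-30,-20,-3,0,0.5],[-30,-20,-3,0,0.5],[-30,-20,-3,0,0.5],[-30,-20,-3,0,0.5],[-30,-20,-3,0,0.5],[-30,-20,-3,0,0.5],[-30,-20,-3,0,0.5],[-30,-20,-3,0,0.5],[-30,-20,-3,0,0.5]]]}}

```text
time_s: 23.62
ee_pos: [342.2, -186.8, 331.1]
ee_rot: [-180.0, 0.0, 81.8]
force: [-0.3, -1.5, 0.7]
gripper_width: 45.5
gripper_force: 0.0
```

```bash
python3 - <<'E'
from fit import *
o=[]
for n,(x,y) in(("scene",(250,140)),("top",(200,130))):
    f=grab_frame(n)[y:y+70,x:x+70];o.append(cv2.resize(f,None,fx=5.7,fy=5.7,interpolation=cv2.INTER_CUBIC))
    for nm,P in(("knobtop",(33,100.8,217)),("ring",(33,100.8,146)),("tip",(33,100.8,88)),("bush",(46,101,150)),("cap",(57,101,150))): print(n,nm,((proj(n,W(X,P))-(x,y)+.5)*5.7).round())
cv2.imwrite("pics/fin2.png",np.hstack(o))
E
```

```text
scene knobtop [260.  99.]
scene ring [248. 222.]
scene tip [239. 313.]
scene bush [267. 229.]
scene cap [282. 240.]
top knobtop [139. 146.]
top ring [149. 173.]
top tip [156. 192.]
top bush [152. 144.]
top cap [155. 121.]
```

View pics/fin2.png

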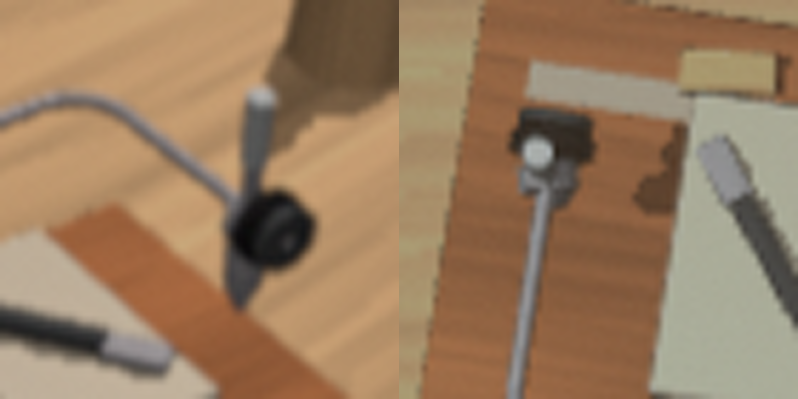

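```bash
python3 - <<'E'
from fit import *
def L(p):c,s=np.cos(X[2]),np.sin(X[2]);d=p[:2]-X[:2];return np.array([c*d[0]+s*d[1],-s*d[0]+c*d[1],p[2]]).round(1)
u=lambda p,o:(p[0]/5.7-.5+o[0],p[1]/5.7-.5+o[1])
p,e=tri(u((261,96),(250,140)),u((139,152),(200,130)));print(L(p),e)
# subpixel knob-top centroid in several top frames: still?
for i in range(2):
    f=cv2.cvtColor(grab_frame("top"),cv2.COLOR_BGR2GRAY)[152:162,218:231].astype(float)
    w=np.clip(f-140,0,None);yy,xx=np.mgrid[152:162,218:231];c=((xx*w).sum()/w.sum(),(yy*w).sum()/w.sum());print(np.round(c,2),L(atz("top",c,217)))
E
```

```text
[ 31.2 101.2 217.5] 2.426927499477483
[223.76 156.31] [ 30.2 100.5 217. ]
[223.76 156.33] [ 30.1 100.5 217. ]
```

The rider is still, within about 1–2 mm of contact. There is plenty of time, so I'll regrasp once to make the touch certain.

Emit:
{"method": "step_arm", "body": {"plan": [[[6,3,0,0,0.5],[12,6,0,0,0.5],[18,10,0,0,0.5],[24,15,1,0,0.5],[30,20,2,0,0.5],[30,20,3,0,0.5],[30,20,3,0,0.5],[30,20,3,0,0.5],[30,20,3,0,0.5],[30,20,3,0,0.5]]]}}

```text
time_s: 25.08
ee_pos: [582.4, 80.7, 302.2]
ee_rot: [179.9, -0.0, 81.7]
force: [0.2, 0.3, 0.4]
gripper_width: 46.1
gripper_force: 0.0
```

Emit:
{"method": "step_arm", "body": {"plan": [[[0,0,4,0,0.5],[0,0,7,0,0.5],[0,0,9,0,0.5],[0,0,10,0,0.5],[0,0,10,0,0.5],[0,0,10,0,0.3],[0,0,10,0,0.2],[0,0,10,0,0.1],[0,0,10,0,0.05],[0,0,10,0,0.05],[0,0,10,0,0.05]]]}}

```text
time_s: 26.45
ee_pos: [583.0, 81.6, 201.4]
ee_rot: [180.0, -0.0, 81.8]
force: [-1.5, 0.3, 2.4]
gripper_width: 13.4
gripper_force: 25.0
```

```bash
python3 st.py
```

```text
stand [ 32.2 100.8 201.4] F stand [-1.6  0.1  2.4] [ 0.01  0.01 -0.01] 26.45
```

Emit:
{"method": "step_arm", "body": {"plan": [[[0,0.05,0,0,0.05],[0,0.1,0,0,0.05],[0,0.15,0,0,0.05],[0,0.2,0,0,0.05],[0,0.2,0,0,0.05]]]}}

```text
time_s: 27.08
ee_pos: [583.7, 81.5, 201.3]
ee_rot: [-179.9, 0.0, 81.8]
force: [-5.0, 0.2, 6.1]
gripper_width: 13.4
gripper_force: 25.0
```

```bash
python3 st.py
```

```text
stand [ 33.  100.8 201.3] F stand [-5.  -0.5  6.1] [0.11 0.83 0.03] 27.075
```

Emit:
{"method": "step_arm", "body": {"plan": [[[0,0.1,0,0,0.05],[0,0.2,0,0,0.05],[0,0.3,0,0,0.05],[0,0.4,0,0,0.05],[0,0.5,0,0,0.05],[0,0.5,0,0,0.05]]]}}

```text
time_s: 27.82
ee_pos: [586.7, 81.1, 201.2]
ee_rot: [-179.6, 0.0, 81.8]
force: [-8.7, 0.8, 8.8]
gripper_width: 13.3
gripper_force: 25.1
```

```bash
python3 st.py
```

```text
stand [ 36.  100.8 201.2] F stand [-8.8 -0.4  8.8] [0.31 1.82 0.02] 27.825
```

Contact was genuine: the force rises at once along the same curve, and the bush is at the cap. Back to the light-touch pose and release.

Emit:
{"method": "step_arm", "body": {"plan": [[[0,-0.15,0,0,0.05],[0,-0.3,0,0,0.05],[0,-0.45,-0.02,0,0.05],[0,-0.6,-0.02,0,0.05],[0,-0.67,-0.02,0,0.05],[0,-0.67,-0.02,0,0.05],[0,-0.67,-0.02,0,0.05]]]}}

```text
time_s: 28.7
ee_pos: [583.8, 81.5, 201.4]
ee_rot: [179.9, -0.0, 81.8]
force: [1.8, -1.4, 1.7]
gripper_width: 13.4
gripper_force: 25.0
```

```bash
python3 st.py
```

```text
stand [ 33.  100.8 201.4] F stand [ 2.  -1.1  1.7] [-0.06 -0.59 -0.01] 28.7
```

Emit:
{"method": "step_arm", "body": {"plan": [[[0,0,-0.15,0,0.05],[0,0,-0.3,0,0.05],[0,0,-0.3,0,0.05],[0,0,-0.3,0,0.05]]]}}

```text
time_s: 29.2
ee_pos: [582.7, 81.5, 204.0]
ee_rot: [-179.9, 0.0, 81.8]
force: [-0.6, 0.2, -2.6]
gripper_width: 13.3
gripper_force: 25.0
```

```bash
python3 st.py
```

```text
stand [ 32.  100.6 204. ] F stand [-0.6  0.1 -2.6] [0.   0.   0.03] 29.2
```

Emit:
{"method": "step_arm", "body": {"plan": [[[0,0.05,0,0,0.05],[0,0.05,0.1,0,0.05],[0,0.05,0.2,0,0.05],[0,0.05,0.28,0,0.05],[0,0.05,0.28,0,0.05]]]}}

```text
time_s: 29.82
ee_pos: [583.8, 81.5, 201.5]
ee_rot: [180.0, 0.0, 81.8]
force: [-0.6, 0.2, -2.1]
gripper_width: 13.5
gripper_force: 25.0
```

```bash
python3 st.py
```

```text
stand [ 33.1 100.8 201.5] F stand [-0.6  0.1 -2.1] [-0.01 -0.01 -0.  ] 29.825
```

Light contact with the weight just about to rest on the rod: release and withdraw.

Emit:
{"method": "step_arm", "body": {"plan": [[[0,0,0.03,0,0.05],[0,0,0.03,0,0.18],[0,0,0.03,0,0.25],[0,0,0.03,0,0.3],[0,0,0.03,0,0.4],[0,0,0,0,0.5],[0,0,0,0,0.5],[0,0,-2,0,0.5],[0,0,-5,0,0.5],[0,0,-8,0,0.5],[0,0,-11,0,0.5],[-2,-4,-11,0,0.5],[-8,-9,-12,0,0.5],[-14,-14,-12,0,0.5],[-20,-20,-12,0,0.5],[-26,-20,-12,0,0.5],[-30,-20,-12,0,0.5],[-30,-20,-12,0,0.5],[-30,-20,-12,0,0.5],[-30,-20,-12,0,0.5]]]}}

```text
time_s: 32.33
ee_pos: [343.2, -186.3, 321.5]
ee_rot: [180.0, -0.0, 81.8]
force: [0.7, -0.2, -0.3]
gripper_width: 45.4
gripper_force: 0.0
```

```bash
python3 - <<'E'
from fit import *
def L(p):c,s=np.cos(X[2]),np.sin(X[2]);d=p[:2]-X[:2];return np.array([c*d[0]+s*d[1],-s*d[0]+c*d[1],p[2]]).round(1)
o=[]
for n,(x,y) in(("scene",(250,140)),("top",(200,130))):
    F=grab_frame(n);f=F[y:y+70,x:x+70];o.append(cv2.resize(f,None,fx=5.7,fy=5.7,interpolation=cv2.INTER_CUBIC))
for i in range(2):
    f=cv2.cvtColor(grab_frame("top"),cv2.COLOR_BGR2GRAY)[152:162,218:231].astype(float)
    w=np.clip(f-140,0,None);yy,xx=np.mgrid[152:162,218:231];c=((xx*w).sum()/w.sum(),(yy*w).sum()/w.sum());print(np.round(c,2),L(atz("top",c,217)))
cv2.imwrite("pics/fin3.png",np.hstack(o))
E
```

```text
[223.81 155.56] [ 32.1 100.7 217. ]
[223.82 155.57] [ 32.  100.7 217. ]
```

View pics/fin3.png

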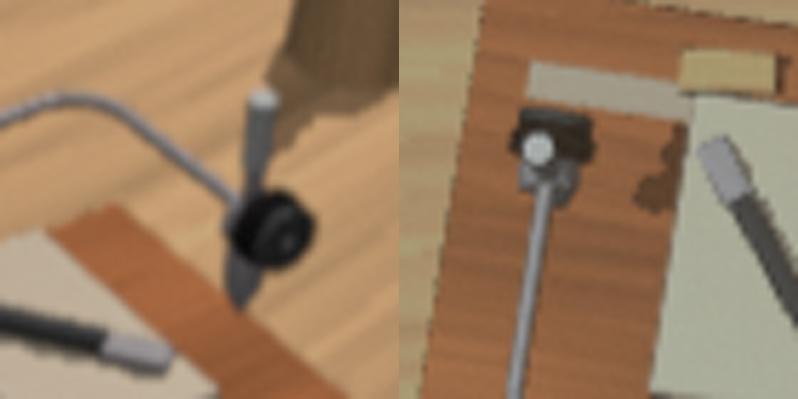

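The rider hangs still, knob top at crop (538,148), and sits 1.9 mm nearer the bush than before. The bush is against the cap and the bystanders in view are unmoved. Handing in.

```bash
python3 -c "from h import *; print(job_done())"
```

```text
the job is handed in; nothing more can be done
None
```

The job is handed in: the rider has gone round both bends, the bush is pushed up to the end cap (the push stalled at about 10 N), and the rider hangs against it, released and still, with the arm clear.

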